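Run the specimen in and start the approach

TASK

A specimen waits on the drawn-out slide of the microscope. With the fingertips gently push the slide by its upright front tab until it is fully home under the viewing tube, then press the triangular start key on the desk console all the way down, let it spring back and withdraw. Pick nothing up, do not let the specimen shift on the slide, and leave the other keys, the joystick, the micrometers, the rest of the microscope and the loose things alone.

Things in the scene. Friction and masses are not known exactly. Their poses are not given: they have to be found in the camera images.
- microscope: Black probe microscope on an aluminium breadboard. Origin: on the table under the instrument. Its -x side is its front, where the slide comes out. Breadboard: x -200 to +180 mm, y +-190 mm, top face 30 mm above the table. On it a black base: x -110 to +160, y +-140 mm, up to z 70 mm.
- optics: Upper part of the microscope, fixed, same frame as microscope: two motor housings (x -15 to +105, y 48 to 133 mm on both sides, up to z 151 mm), scan head between, and the viewing tube (50 mm thick, axis x +30, y 0, z 205 to 425 mm) with focus knobs out to y = +-78 mm at z 335 mm; column at x +138 mm. Not to be touched.
- tray (a joint): How far the slide is drawn out of the microscope, m: 0 = fully home against its rigid stop, 0.06 = drawn out to its loading stop, where it starts (within 2 mm). It runs along the microscope's x axis and is pushed home towards the microscope's +x; it moves with about 1.5 N (plus 6 N per m/s) and stays where it is left.
- tray_tab (a point): Middle of the front face of the slide's upright tab, the spot to push; axes as the microscope's: push along +x. Tab 56 mm wide (y), 13 mm thick, from 15 mm below to 13 mm above this point, faced with rubber that gives 2 mm at 6 N. The point is 90 mm above the table and, with the slide home, at x = -140 mm in the microscope's frame. Before and below the tab it is free down to the breadboard.
- tray_seat (a point): Point on the top face of the slide plate where the middle of the specimen stub rests, 170 mm behind the tab's face, 85 mm above the table.
- specimen: Steel specimen stub, 32 mm across and 10 mm high with a small dark chip on top, about 60 g, resting loose on the slide plate. Origin: centre of its underside. It rides with the slide and slips if the slide is knocked or stopped hard.
- micrometer_left: Micrometer head sticking out of the slanted front corner of the base on the microscope's +y side; origin at its root (x = -85, y = +115, z = 52 mm in the microscope's frame), 68 mm long and 19 mm thick along its own -x (45 degrees outward). Not to be touched.
- micrometer_right: The same on the -y side (root at y = -115 mm), mirrored. Not to be touched.
- console: Grey desk console with a dark sloping panel. Origin: on the table under its middle; front (-x) edge low, back high (8 degrees). 140 mm (x) by 240 mm (y); panel 42 mm above the table in the middle, 32 at the front, 52 at the back. On it, from +y to -y: joystick (y +78 mm), square stop key (y +4), triangular start key (y -42), round zero key (y -88). All keys are white.
- start_key (a joint): How far the triangular start key is pressed, in m: 0 = up, 0.004 = fully down; sprung, 0.8 N to start, 4 N at the bottom, springs back when let go.
- start_key_top (a point): Centre of the top face of the triangular start key, the middle one of the three keys: an equal-sided triangle about 30 mm on a side, its tip pointing to the console's -y; the top stands 6 mm above the panel, about 46 mm above the table; z axis = normal of the panel, pressed along -z (pressing straight down works too).
- stop_key (a joint): How far the square stop key (22 mm wide, 46 mm from the start key towards +y) is pressed, m, same spring. Leave alone.
- zero_key (a joint): How far the round zero key (24 mm across, 46 mm from the start key towards -y) is pressed, m, same spring. Leave alone.
- joystick: Small sprung joystick with a black knob, 22 mm thick, top about 64 mm above the panel; origin at its pivot, 120 mm from the start key. Leave alone.
- spare_stub: A second steel stub like the specimen, loose on the breadboard in front of the microscope, on its -y side beside the slide's path. Leave alone.
- tweezers: Steel tweezers, 105 mm long, 8 mm high, lying loose on the breadboard in front of the microscope on its +y side. Leave alone.
- driver: Black-handled screwdriver, 160 mm long, lying in front of the console. Leave alone.
- dish: Closed pale plastic dish, 62 mm across, 16 mm high, beside the console's +y end. Leave alone.
- probe_box: Flat grey plastic box, 51 x 67 x 19 mm, behind the console. Leave alone.
- loupe: Black eye loupe, 38 mm across and 40 mm high, behind the console. Leave alone.
- solvent: Closed brown glass bottle, 52 mm across and 115 mm high, standing beyond the console and the microscope. Leave alone.
Mind the look-alikes: they are no part of the job. Leave any orange or red look-alike of the specimen alone.

How it is judged:
On the way, in this order (a step that is already met when the one before it is completed fails the run):
1. the slide is pushed fully home with the specimen on it (value of joint tray below 0.002 m and distance between specimen and tray_seat below 0.005 m), for 0.2 s.
2. the triangular start key is pressed down (value of joint start_key above 0.003 m), for 0.1 s.
At the end, for the whole second after the job is handed in: The slide is within 3 mm of its stop with the specimen at rest within 5 mm of its seat, and all three keys are up (value of joint tray below 0.003 m and distance between specimen and tray_seat below 0.005 m and linear speed of specimen below 0.02 m/s and value of joint each of start_key, stop_key, zero_key below 0.001 m); the robot touches nothing.
It fails at once if the start key is pressed while the slide is still more than 4 mm out (value of joint start_key above 0.0015 m and value of joint tray above 0.004 m).
It fails at once if another key is pressed more than 1.5 mm, or the joystick is touched with more than 1.5 N (value of joint any of stop_key, zero_key above 0.0015 m or contact force between joystick and anything else above 1.5 N).
It fails at once if a micrometer or the upper part of the microscope (housings, scan head, tube, column) is touched with more than 2 N (contact force between any of micrometer_left, micrometer_right, optics and anything else above 2 N).
It fails at once if the slide, the microscope or the console is pushed with more than 45 N (contact force between any of microscope, console and the fingers above 45 N).
It fails at once if the specimen shifts more than 6 mm on the slide, is lifted off it or is touched, or a loose bystander is moved more than 10 mm (distance between specimen and tray_seat above 0.006 m or contact force between specimen and the fingers above 1 N or distance of any of spare_stub, tweezers, driver, dish, probe_box, loupe, solvent from where it was at the start of the episode above 0.01 m).
It also fails if it takes over 45 s, if anything falls off the work surface, if the arm or the gripper's body presses on something with over 40 N, if the wrist force passes 120 N, or if a joint passes its speed limit or range.

ROBOT

A 6-joint arm with a two-finger parallel gripper is mounted at the origin on the work surface. World frame = base frame: x ahead of the robot, y to its left, z up, the work surface at z = 0. Lengths are in m, angles in rad, forces in N, time in s.
With the tool pointing down it reaches from about 0.425 to 0.95 m from the base axis. Payload 3.5 kg.
Tool frame: the origin (TCP) lies at the very end of the fingers, on their centre line; the grasp point (between the pads) lies tcp_to_grasp behind it (tcp_to_grasp is the distance from the TCP to the grasp point, in m); z points along the fingers, y is the direction in which the jaws open and shut (so a half turn about z gives the same grasp; the last joint's range is limited). The gripper opens to 85 mm and grips with 20 to 120 N. Pads are 22 mm wide; open, the fingers measure 114 mm over their backs; the gripper's body (76 mm by 85 mm) begins 54 mm behind the grasp point. The pads swing forward as they close: fully open they stand 13 mm farther back than shut.
Start: joints at [1.113, 0.286, 1.577, -0, 1.279, -0.15], TCP at [0.204, 0.643, 0.231] pointing down, gripper open.
Joint ranges: [-2.77, 2.77], [-0.9, 2.22], [0.21, 2.48], [-1.53, 4.67], [0.24, 2.81], [-2.84, 2.84]. Speed limits (rad/s): [2.79, 2.79, 3.14, 3.14, 3.14, 3.14].

INTERFACE

Orientations are given as a rotation vector (axis times angle).
In Python, from bench import read_state, read_camera, get_calibration, sign_off, find_in, masks_of, landmark_of, tcp_to_grasp gives the robot as it stands.
- The arm moves only by the tool carry_out, never from a script. Its argument "targets" is a list of rows, each a list of 7 numbers: the shift along the tool's x, y, z in cm, then the turn, a rotation vector about the tool's x, y, z in rad, then the opening, from 0 (shut) to 1 (fully open). In form: [[x, y, z, wx, wy, wz, fingers], ...]. A call has 1 to 8 rows; each row shifts and turns the pose as measured when the row begins, along the tool's axes as they then stand; what a row does not reach is not made up. A row lasts 1/10 s, in which the tool goes at most 50 mm and 8.59 degrees, less where a joint would pass 70% of its speed; a pose out of reach is approached as far as the arm can. A call with a gripper value outside its range is refused whole. The fingers move at their own pace and stop on an object; "squeeze" is the grip in N (left out, the last holds). Time passes only in rows, so rows that do not move let the fingers close. It gives the time, the measured TCP pose, the force and the opening at its end, in the units of the state.
- read_state(): the state, without advancing time (a new reading comes with each control period).
- read_camera(name): name is "side" or "top"; returns the picture (420x560x3 uint8, red, green, blue); there is no depth.
- get_calibration(name): a dict with "fx", "fy", "cx", "cy" (pixels), "xyz" and "rotation" of the camera in the world. Camera axes: x right, y up, looking along -z (the intrinsics and any distortion apply to the point x, -y, -z); pixel columns grow to the right and rows downward; lengths in m; the calibration is good to about 2 mm. A picture is of the moment at which its call begins. get_calibration takes no time and is no camera call.
- sign_off(): hands the job in, once; it reports no verdict.
Trained networks look in the newest picture that a camera, given by its name, has taken for a name from the list of things; names that differ only in an ending like _2 or _b are one class to them, and where a whole thing is asked for, a point or a joint stands for the part that bears it (a point fixed in the world has none). Each returns a list of dicts, best first, with "p" (0 to 1); they miss things now and then, are a little off and sometimes report something else, mostly with a low value. They report only what shows in the picture. A call takes as long as a camera call. They do not tell look-alikes from the thing itself.
- find_in(camera, target): "point" ([x, y, z] in m, in the coordinates of the camera as it stood for that picture, good to about 4 mm: the middle of the surface that is visible of it).
- masks_of(camera, target): "pixels" (420x560 bool, what is visible of it).
- landmark_of(camera, target): "point" ([x, y, z] in m, in the coordinates of the camera as it stood for that picture, good to about 4 mm: a listed point, or the origin of a listed thing).
The state is a dict: "t": time; "joints": joint angles; "joint_vel": joint speeds; "tau": joint torques, N m; "eef_pos": TCP position; "orientation": TCP orientation; "force": force on the tool from outside, world axes, zero at the start; "ft_torque": the same for the moment, N m; "width": finger opening in m.
Only numpy, scipy, OpenCV 4.12 (cv2) and the standard library are available. Lean on these libraries where they do the work, as an engineer would, in place of code of your own. Each camera call takes 0.05 s, during which the arm holds its last target. There are 200 camera calls.

## Working session

There is one attempt and no reset: what is moved stays moved. The work goes in short steps, Python scripts to look and compute and a tool call to move; the robot and the scene stay as the last step left them, time stands still between calls to the robot, and variables do not carry over. Pictures are saved under pics/ and viewed, about 8 in all and at most 12, crops included, and the job is handed in when it is done.

Besides the shell and the picture viewer there is one more tool, called after ">>>" in YAML: its name, and indented under it one key for each argument. carry_out: Moves the arm, as the interface text tells. Its arguments: {"type":"object","properties":{"targets":{"type":"array"},"squeeze":{"type":"number"}},"required":["targets"]}

```bash
mkdir -p pics; cat > h.py <<'E'
import numpy as np, cv2
from bench import *
from scipy.spatial.transform import Rotation as R
def rot(c):
    r=np.array(c["rotation"]); return r if r.shape==(3,3) else R.from_rotvec(r).as_matrix() if r.shape==(3,) else R.from_quat(r).as_matrix()
def w(cam,p):
    c=get_calibration(cam); return rot(c)@np.array(p)+np.array(c["xyz"])
def px(cam,P):
    c=get_calibration(cam); q=rot(c).T@(np.array(P)-np.array(c["xyz"])); return (c["cx"]+c["fx"]*q[0]/-q[2], c["cy"]+c["fy"]*-q[1]/-q[2])
E
python3 - <<'E'
from h import *
np.set_printoptions(precision=4,suppress=True)
print(tcp_to_grasp,read_state())
for cam in("top","side"):
    im=read_camera(cam); cv2.imwrite(f"pics/{cam}0.png",im[:,:,::-1]); print(get_calibration(cam))
    for n in("microscope","tray_tab","tray_seat","specimen","console","start_key_top","joystick","micrometer_left","micrometer_right"):
        for d in landmark_of(cam,n)[:2]: print(cam,n,round(d["p"],2),w(cam,d["point"]),np.round(px(cam,w(cam,d["point"]))))
E
```

```text
0.0187 {'t': 0.0, 'joints': array([ 1.113 ,  0.2872,  1.5782, -0.    ,  1.2786, -0.15  ]), 'joint_vel': array([-0.0008, -0.    , -0.    , -0.0017,  0.0005,  0.0009]), 'tau': array([  0.0001, -40.5961, -29.2637,  -0.0001,   0.0057,  -0.    ]), 'eef_pos': array([0.2042, 0.6427, 0.2299]), 'orientation': array([-0.4815, -3.1037,  0.0037]), 'force': array([-0.7372, -0.3302, -0.1615]), 'ft_torque': array([ 0.0291,  0.0359, -0.0095]), 'width': 0.08573982118732278}
{'fx': 492.94535819430746, 'fy': 492.94535819430746, 'cx': 276.0828466458718, 'cy': 213.09058383534216, 'xyz': array([0.4182, 0.0933, 1.3468]), 'rotation': array([ 0.0922, -0.0844, -1.5511])}
top microscope 0.8 [ 0.5661 -0.2826 -0.0003] [416. 217.]
top tray_tab 0.89 [ 0.5797 -0.0853  0.0891] [349. 207.]
top tray_seat 0.7 [ 0.5721 -0.2501  0.083 ] [412. 211.]
top specimen 0.69 [ 0.6525  0.0034 -0.0003] [312. 184.]
top specimen 0.63 [ 0.5713 -0.2534  0.0876] [414. 211.]
top console 0.87 [0.4663 0.2748 0.0014] [212. 250.]
top start_key_top 0.54 [0.4483 0.2361 0.0471] [224. 256.]
top joystick 0.53 [0.4733 0.3561 0.0449] [179. 246.]
to
[... 489 characters left out ...]
3. 253.]
side tray_tab 0.24 [ 0.4604 -0.1912  0.055 ] [347. 336.]
side tray_seat 0.72 [ 0.5694 -0.2534  0.0858] [418. 314.]
side tray_seat 0.46 [ 0.4868 -0.1121  0.0263] [326. 309.]
side specimen 0.72 [ 0.5723 -0.2498  0.0871] [417. 311.]
side specimen 0.69 [0.6496 0.0109 0.0024] [340. 241.]
side console 0.64 [0.4724 0.2733 0.004 ] [205. 214.]
side console 0.2 [0.746  0.1174 0.0024] [338. 197.]
side start_key_top 0.54 [0.4507 0.2445 0.047 ] [202. 211.]
side start_key_top 0.5 [ 0.691  -0.1985  0.0548] [433. 272.]
side joystick 0.77 [0.4713 0.3545 0.047 ] [183. 182.]
side micrometer_left 0.51 [ 0.6909 -0.203   0.0537] [435. 274.]
side micrometer_right 0.57 [ 0.4602 -0.1878  0.0518] [345. 335.]
```

View pictures.

```bash
python3 - <<'E'
import cv2
a=cv2.imread("pics/top0.png");
b=cv2.resize(a[130:330,120:470],None,fx=2.2,fy=2.2,interpolation=cv2.INTER_CUBIC);cv2.imwrite("pics/topc.png",b)
E
```

```text
(no output)
```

View pics/top0.png

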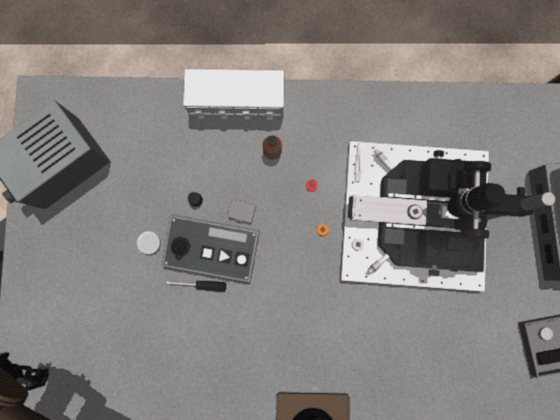

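View pics/side0.png

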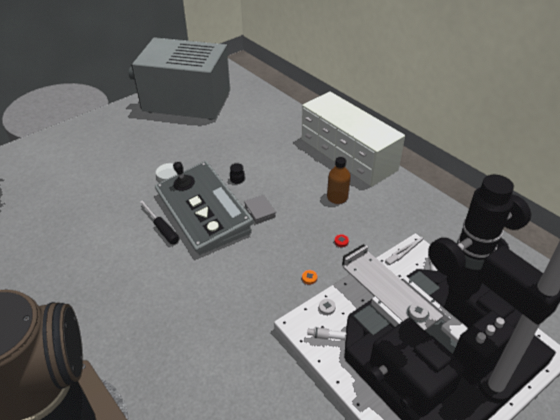

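View pics/topc.png

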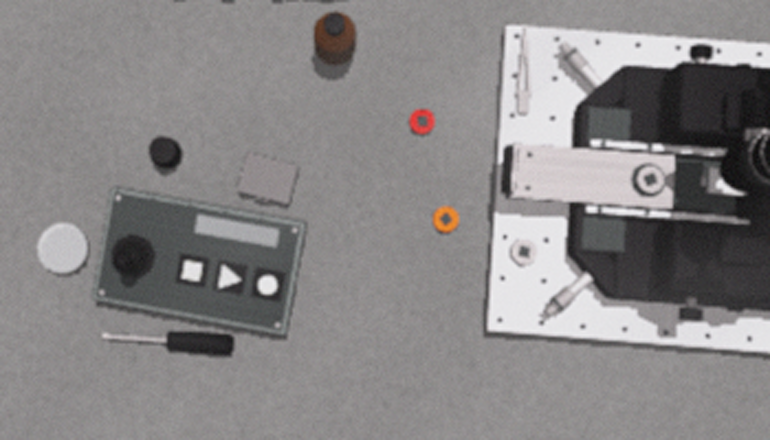

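```bash
cat >> h.py <<'E'
def delta(P,Rt):
    s=read_state(); Rc=R.from_rotvec(s["orientation"])
    print("pos",s["eef_pos"].round(4),"tool cm",(Rc.inv().apply(np.array(P)-s["eef_pos"])*100).round(2),"turn",(Rc.inv()*Rt).as_rotvec().round(3),"force",s["force"].round(2),"t",s["t"])
E
python3 - <<'E'
from h import *
np.set_printoptions(precision=4,suppress=True)
A=np.array([[0,0],[0,0],[-.2,0],[-.2,0],[-.03,0],[-.03,0],[-.085,.115],[-.085,.115],[-.085,-.115],[-.085,-.115]])
B=np.array([[.5661,-.2826],[.5677,-.2767],[.5797,-.0853],[.5818,-.0824],[.5721,-.2501],[.5694,-.2534],[.6906,-.2023],[.6909,-.203],[.4574,-.1879],[.4602,-.1878]])
a=A-A.mean(0);b=B-B.mean(0); U,S,V=np.linalg.svd(a.T@b); M=V.T@U.T; t=B.mean(0)-M@A.mean(0)
yaw=np.arctan2(M[1,0],M[0,0]); print("yaw",yaw,"t",t,"tab",M@[-.2,0]+t,"res",(B-A@M.T-t)*1000)
# key ray
def ray(cam,u,v,z):
    c=get_calibration(cam); d=rot(c)@np.array([(u-c["cx"])/c["fx"],-(v-c["cy"])/c["fy"],-1]); o=np.array(c["xyz"]); return o+d*(z-o[2])/d[2]
for cam in("top","side"):
    read_camera(cam)
    for n in("start_key_top","start_key","stop_key","zero_key"):
        for d in masks_of(cam,n)[:2]:
            v,u=np.nonzero(d["pixels"]); print(cam,n,round(d["p"],2),u.mean(),v.mean(),len(u),ray(cam,u.mean(),v.mean(),.046))
    for n in("start_key_top","stop_key","zero_key"):
        for d in find_in(cam,n)[:2]: print(cam,n,round(d["p"],2),w(cam,d["point"]))
Rc=R.from_rotvec(read_state()["orientation"]); print(Rc.as_matrix())
# tool x along push dir (and opposite)
px_=np.r_[M[:,0],0]; 
for s in(1,-1):
    X=s*px_; Z=np.array([0,0,-1]); Rt=R.from_matrix(np.c_[X,np.cross(Z,X),Z]); print(s,Rt.as_rotvec()); delta(np.r_[M@[-.26,0]+t,.23],Rt)
E
```

```text
yaw -1.636206691963201 t [ 0.5684 -0.281 ] tab [ 0.5814 -0.0814] res [[-2.2609 -1.6211]
 [-0.6609  4.2789]
 [-1.7336 -3.8934]
 [ 0.3664 -0.9934]
 [ 1.7782  0.9431]
 [-0.9218 -2.3569]
 [ 1.9291  1.3775]
 [ 2.2291  0.6775]
 [-1.7627  0.7439]
 [ 1.0373  0.8439]]
top start_key_top 0.73 209.17220543806647 285.26888217522657 331 [0.3724 0.2725 0.046 ]
top start_key_top 0.28 195.20238095238096 199.26190476190476 168 [0.5986 0.3173 0.046 ]
top stop_key 0.59 207.36231884057972 253.2173913043478 69 [0.4559 0.28   0.046 ]
top stop_key 0.43 241.57894736842104 259.70175438596493 57 [0.4405 0.1895 0.046 ]
top zero_key 0.58 385.72692517749863 209.9197160021846 1831 [ 0.579  -0.1899  0.046 ]
top zero_key 0.48 241.31914893617022 259.4255319148936 47 [0.4412 0.1902 0.046 ]
top start_key_top 0.51 [0.6002 0.3188 0.0408]
top start_key_top 0.48 [0.4477 0.2377 0.0472]
top stop_key 0.66 [0.45   0.2359 0.0459]
top zero_key 0.38 [0.4437 0.1898 0.048 ]
side start_key_top 0.56 202.796875 212.71875 64 [0.4487 0.2403 0.046 ]
side start_key 0.4 203.1216216216216 212.64864864864865 74 [0.4494 0.2401 0.046 ]
side start_key 0.36 164.24096385542168 228.35180722891567 415 [0.3589 0.2536 0.046 ]
side stop_key 0.72 181.231884057971 175.64492753623188 276 [0.4815 0.3789 0.046 ]
side stop_key 0.6 195.21333333333334 201.53333333333333 75 [0.4563 0.2816 0.046 ]
side zero_key 0.64 212.9111111111111 226.34444444444443 90 [0.4414 0.1912 0.046 ]
side start_key_top 0.5 [0.4688 0.2501 0.0461]
side stop_key 0.75 [ 0.703  -0.1853  0.061 ]
side stop_key 0.55 [0.4442 0.1885 0.0501]
[[-0.953  0.303 -0.   ]
 [ 0.303  0.953 -0.   ]
 [ 0.    -0.    -1.   ]]
1 [ 2.1476 -2.2929 -0.    ]
pos [0.2045 0.6433 0.2313] tool cm [-56.44 -51.81   0.13] turn [-0.    -0.    -1.813] force [-0.38 -0.22  0.15] t 1.8
-1 [2.2929 2.1476 0.    ]
pos [0.2045 0.6433 0.2313] tool cm [-56.44 -51.81   0.13] turn [-0.     0.     1.328] force [-0.38 -0.22  0.15] t 1.8
```

>>> carry_out:
  targets:
    - [-3.3,-3.0,0,0,0,0.148,0]
    - [-3.7,-2.5,0,0,0,0.148,0]
    - [-4.1,-1.9,0,0,0,0.148,0]
    - [-4.3,-1.3,0,0,0,0.148,0]
    - [-4.4,-0.7,0,0,0,0.148,0]
    - [-4.5,0,0,0,0,0.148,0]
    - [-4.5,0.7,0,0,0,0.148,0]
    - [-4.3,1.3,0,0,0,0.148,0]

```text
t: 2.6
eef_pos: [0.3835, 0.3238, 0.2312]
orientation: [-2.152, -2.289, -0.007]
force: [1.4, -0.2, 1.0]
width: -0.0002
```

```bash
python3 - <<'E'
from h import *
delta([.585,-.0216,.23],R.from_rotvec([2.2929,2.1476,0]));print(read_state()["joints"])
E
```

```text
pos [0.3835 0.3238 0.2312] tool cm [-35.71  17.98   0.07] turn [ 0.003 -0.003  0.127] force [ 1.41 -0.23  0.97] t 2.6
[ 4.97986407e-01 -1.04467730e-01  1.99666057e+00  1.54222697e-03
  1.24510028e+00  4.35693921e-01]
```

>>> carry_out:
  targets:
    - [-4.2,2.1,0,0,0,0.127,0]
    - [-4.0,2.7,0,0,0,0,0]
    - [-4.0,2.7,0,0,0,0,0]
    - [-4.0,2.7,0,0,0,0,0]
    - [-4.0,2.7,0,0,0,0,0]
    - [-4.0,2.7,0,0,0,0,0]
    - [-4.0,2.7,0,0,0,0,0]
    - [-4.0,2.7,0,0,0,0,0]

```text
t: 3.4
eef_pos: [0.5801, -0.0234, 0.2345]
orientation: [2.299, 2.135, 0.02]
force: [0.9, -0.5, 0.2]
width: 0.0003
```

```bash
python3 - <<'E'
from h import *
delta([.585,-.0216,.085],R.from_rotvec([2.2929,2.1476,0]));print(read_state()["joints"])
E
```

```text
pos [ 0.5801 -0.0234  0.2345] tool cm [ 0.12  0.3  14.96] turn [ 0.012 -0.006 -0.008] force [ 0.87 -0.48  0.17] t 3.4
[-0.21836231  0.07074671  1.8177042   0.00826497  1.24256941 -0.1473504 ]
```

>>> carry_out:
  targets:
    - [0.1,0.3,3.7,0.012,-0.006,-0.008,0]
    - [0,0,3.7,0,0,0,0]
    - [0,0,3.7,0,0,0,0]
    - [0,0,3.5,0,0,0,0]
    - [0,0,0,0,0,0,0]

```text
t: 3.9
eef_pos: [0.5902, -0.0321, 0.0878]
orientation: [2.298, 2.129, 0.007]
force: [-1.7, -0.8, -0.6]
width: 0.0001
```

```bash
python3 - <<'E'
from h import *
im=read_camera("side"); 
for d in landmark_of("side","tray_tab")[:1]: print(d["p"],w("side",d["point"]))
cv2.imwrite("pics/s1.png",cv2.resize(im[150:350,250:480],None,fx=3,fy=3)[:,:,::-1])
im=read_camera("top"); 
for d in landmark_of("top","tray_tab")[:1]: print(d["p"],w("top",d["point"]))
delta([.5814,-.0814,.085],R.from_rotvec([2.2929,2.1476,0]))
E
```

```text
0.93 [ 0.58315125 -0.08310589  0.09093683]
pos [ 0.5959 -0.0329  0.0963] tool cm [-4.94 -1.11  1.13] turn [ 0.025  0.005 -0.01 ] force [-0.55  0.14  0.26] t 4.1
```

View pics/s1.png

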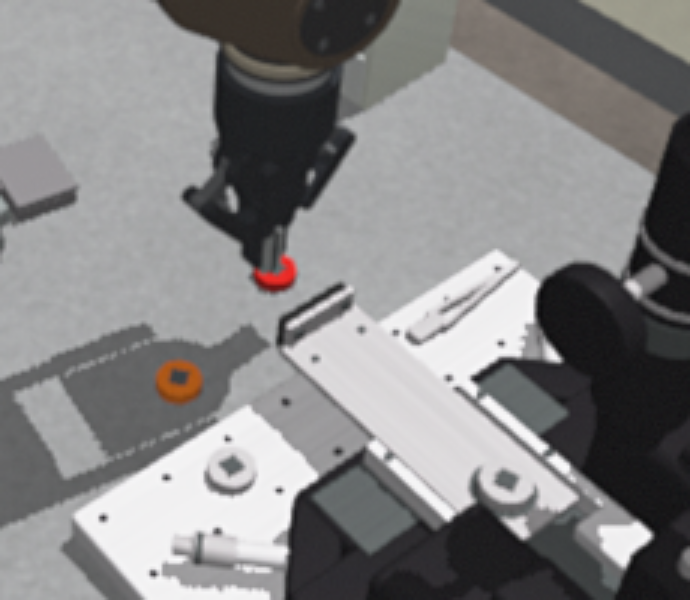

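>>> carry_out:
  targets:
    - [-0.5,-0.6,0.5,0.012,0,-0.005,0]
    - [-0.5,-0.4,0.4,0.01,0,0,0]
    - [-0.5,0,0,0,0,0,0]
    - [-0.3,0,0,0,0,0,0]

```text
t: 4.5
eef_pos: [0.5878, -0.0519, 0.0937]
orientation: [2.286, 2.134, 0.005]
force: [-0.4, -0.4, -0.2]
width: -0.0
```

```bash
python3 - <<'E'
from h import *
delta([.5814,-.0814,.085],R.from_rotvec([2.2929,2.1476,0]))
read_camera("top")
delta([.5814,-.0814,.085],R.from_rotvec([2.2929,2.1476,0]))
E
```

```text
pos [ 0.5878 -0.0519  0.0937] tool cm [-2.98 -0.45  0.88] turn [ 0.013  0.008 -0.004] force [-0.43 -0.4  -0.23] t 4.5
pos [ 0.5878 -0.0522  0.0936] tool cm [-2.95 -0.45  0.88] turn [ 0.013  0.008 -0.004] force [ 0.63 -0.52  0.08] t 4.55
```

>>> carry_out:
  targets:
    - [-0.3,-0.2,0.6,0.01,0.005,0,0]
    - [-0.3,-0.2,0.5,0,0,0,0]
    - [-0.2,0,0.2,0,0,0,0]
    - [-0.2,0,0,0,0,0,0]

```text
t: 4.95
eef_pos: [0.5826, -0.063, 0.0794]
orientation: [2.296, 2.141, -0.001]
force: [-0.5, 0.2, 0.5]
width: -0.0003
```

>>> carry_out:
  targets:
    - [-0.2,0,0,0,0,0,0]
    - [-0.2,0,0,0,0,0,0]
    - [-0.2,0,0,0,0,0,0]
    - [-0.2,0,0,0,0,0,0]
    - [-0.2,0,0,0,0,0,0]

```text
t: 5.45
eef_pos: [0.5819, -0.0733, 0.0792]
orientation: [2.297, 2.142, 0.0]
force: [1.3, 1.2, -0.6]
width: 0.0002
```

>>> carry_out:
  targets:
    - [-0.2,0,0,0,0,0,0]
    - [-0.2,0,0,0,0,0,0]
    - [-0.2,0,0,0,0,0,0]
    - [-0.2,0,0,0,0,0,0]
    - [-0.25,0,0,0,0,0,0]
    - [-0.25,0,0,0,0,0,0]
    - [-0.25,0,0,0,0,0,0]
    - [-0.25,0,0,0,0,0,0]

```text
t: 6.25
eef_pos: [0.5808, -0.0915, 0.0792]
orientation: [2.297, 2.142, 0.003]
force: [0.0, 1.5, -0.3]
width: 0.0004
```

```bash
python3 - <<'E'
from h import *
for cam in("side","top"):
    read_camera(cam)
    for n in("tray_tab","specimen","tray_seat"):
        for d in landmark_of(cam,n)[:2]: print(cam,n,round(d["p"],2),w(cam,d["point"]).round(4))
delta([.5775,-.1414,.08],R.from_rotvec([2.2929,2.1476,0]))
E
```

```text
side tray_tab 0.72 [ 0.5828 -0.1016  0.0925]
side tray_tab 0.29 [ 0.567  -0.2793  0.0026]
side specimen 0.86 [ 0.5726 -0.2669  0.0861]
side specimen 0.73 [ 0.5258 -0.0189 -0.001 ]
side tray_seat 0.78 [ 0.5699 -0.2687  0.0877]
top specimen 0.63 [ 0.5261 -0.0289  0.0015]
top specimen 0.59 [0.6511 0.0063 0.0008]
top tray_seat 0.97 [ 0.5704 -0.2741  0.0857]
top tray_seat 0.59 [0.4793 0.4475 0.0036]
pos [ 0.5808 -0.0915  0.0793] tool cm [-5.    0.02 -0.07] turn [ 0.002 -0.    -0.004] force [ 0.7   0.46 -0.34] t 6.65
```

>>> carry_out:
  targets:
    - [-0.2,0,0,0,0,0,0]
    - [-0.25,0,0,0,0,0,0]
    - [-0.3,0,0,0,0,0,0]
    - [-0.3,0,0,0,0,0,0]
    - [-0.3,0,0,0,0,0,0]
    - [-0.3,0,0,0,0,0,0]
    - [-0.3,0,0,0,0,0,0]
    - [-0.25,0,0,0,0,0,0]

```text
t: 7.45
eef_pos: [0.5794, -0.114, 0.0793]
orientation: [-2.297, -2.143, -0.005]
force: [0.3, 2.8, 0.2]
width: -0.0001
```

>>> carry_out:
  targets:
    - [-0.2,0,0,0,0,0,0]
    - [-0.2,0,0,0,0,0,0]
    - [-0.2,0,0,0,0,0,0]
    - [-0.15,0,0,0,0,0,0]
    - [-0.15,0,0,0,0,0,0]

```text
t: 7.95
eef_pos: [0.5788, -0.124, 0.0793]
orientation: [2.297, 2.143, 0.006]
force: [0.6, 1.1, 0.8]
width: -0.0004
```

>>> carry_out:
  targets:
    - [-0.15,0,0,0,0,0,0]
    - [-0.12,0,0,0,0,0,0]
    - [-0.12,0,0,0,0,0,0]

```text
t: 8.25
eef_pos: [0.5786, -0.1282, 0.0793]
orientation: [2.297, 2.143, 0.006]
force: [0.7, 1.2, 0.6]
width: 0.0004
```

>>> carry_out:
  targets:
    - [-0.12,0,0,0,0,0,0]
    - [-0.12,0,0,0,0,0,0]

```text
t: 8.45
eef_pos: [0.5784, -0.1308, 0.0793]
orientation: [2.297, 2.143, 0.006]
force: [0.1, 2.0, -0.2]
width: -0.0003
```

>>> carry_out:
  targets:
    - [-0.12,0,0,0,0,0,0]
    - [-0.12,0,0,0,0,0,0]

```text
t: 8.65
eef_pos: [0.5783, -0.1323, 0.0794]
orientation: [-2.297, -2.141, -0.008]
force: [0.5, 4.0, 1.6]
width: -0.0001
```

>>> carry_out:
  targets:
    - [-0.12,0,0,0,0,0,0]
    - [-0.12,0,0,0,0,0,0]

```text
t: 8.85
eef_pos: [0.5783, -0.1326, 0.0794]
orientation: [-2.295, -2.138, -0.013]
force: [1.2, 6.1, 1.2]
width: -0.0
```

>>> carry_out:
  targets:
    - [-0.15,0,0,0,0,0,0]
    - [-0.15,0,0,0,0,0,0]

```text
t: 9.05
eef_pos: [0.5783, -0.1327, 0.0795]
orientation: [-2.293, -2.134, -0.02]
force: [1.9, 7.0, 1.0]
width: -0.0002
```

```bash
python3 - <<'E'
from h import *
for cam in("side","top"):
    im=read_camera(cam)
    if cam=="side": cv2.imwrite("pics/s2.png",cv2.resize(im[150:350,250:480],None,fx=3,fy=3)[:,:,::-1])
    for n in("tray_tab","specimen","tray_seat"):
        for d in landmark_of(cam,n)[:2]: print(cam,n,round(d["p"],2),w(cam,d["point"]).round(4))
delta([.5775,-.1414,.08],R.from_rotvec([2.2929,2.1476,0]))
E
```

```text
side tray_tab 0.77 [ 0.5797 -0.1425  0.0943]
side specimen 0.74 [ 5.272e-01 -2.040e-02  3.000e-04]
side specimen 0.67 [ 0.65    0.0095 -0.0016]
side tray_seat 0.62 [ 0.5668 -0.3095  0.0869]
top specimen 0.69 [ 0.6492  0.0056 -0.0031]
top specimen 0.48 [ 0.5246 -0.0294  0.0047]
top tray_seat 0.97 [ 0.5661 -0.3118  0.0844]
pos [ 0.5783 -0.1327  0.0795] tool cm [-0.88 -0.02 -0.06] turn [ 0.002 -0.015 -0.006] force [1.83 7.55 1.02] t 9.45
```

View pics/s2.png

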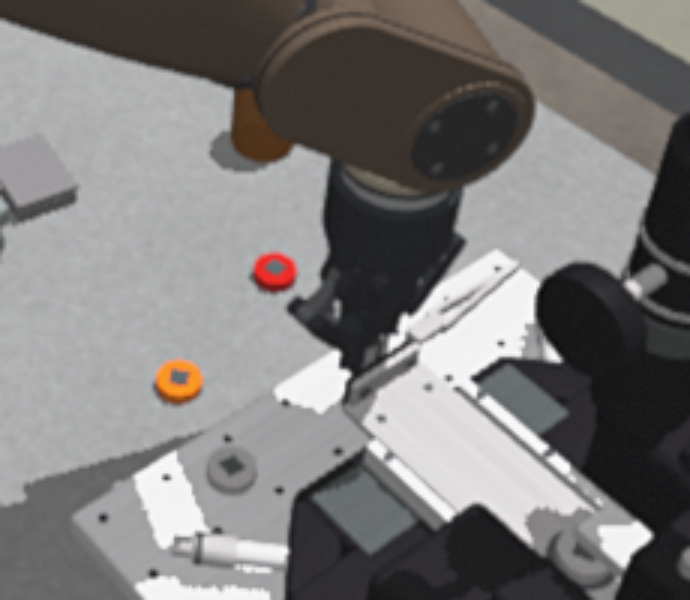

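>>> carry_out:
  targets:
    - [0.3,0,0,0,0,0,0]
    - [0.8,0,0,0,-0.015,0,0]
    - [2.0,0,0,0,0,0,0]
    - [2.5,0,-1,0,0,0,0]
    - [1,0,-4,0,0,0,0]
    - [0,0,-4,0,0,0,0]

```text
t: 10.05
eef_pos: [0.5776, -0.0647, 0.1636]
orientation: [-2.295, -2.136, 0.024]
force: [0.7, -1.1, -0.6]
width: 0.0
```

```bash
python3 - <<'E'
from h import *
for cam in("side","top"):
    read_camera(cam)
    for n in("tray_tab","specimen","tray_seat"):
        for d in landmark_of(cam,n)[:2]: print(cam,n,round(d["p"],2),w(cam,d["point"]).round(4))
delta([.449,.238,.18],R.from_rotvec([2.2929,2.1476,0]))
E
```

```text
side tray_tab 0.65 [ 0.577  -0.1404  0.0906]
side specimen 0.75 [ 0.5666 -0.3096  0.0849]
side specimen 0.74 [ 0.5277 -0.0219 -0.0011]
top tray_tab 0.67 [ 0.5786 -0.1456  0.0897]
top specimen 0.64 [6.531e-01 4.000e-03 6.000e-04]
top specimen 0.53 [ 5.28e-01 -3.12e-02 -4.00e-04]
top tray_seat 0.69 [ 0.5666 -0.3135  0.0851]
pos [ 0.5774 -0.066   0.1616] tool cm [ 29.36 -15.07  -1.77] turn [-0.016  0.006 -0.008] force [-0.17  0.07 -0.31] t 10.45
```

```bash
cat >> h.py <<'E'
_y=np.array([.163,.987,0]);_y/=np.linalg.norm(_y);_cx=np.array([_y[1],-_y[0],0]);_s,_c=np.sin(np.radians(8)),np.cos(np.radians(8))
_n=-_s*_cx+_c*np.array([0,0,1])
RK=R.from_matrix(np.c_[_y,np.cross(-_n,_y),-_n]); KEY=np.array([.449,.238,.046])
E
python3 - <<'E'
from h import *
delta(KEY+.12*_n if 0 else KEY+np.array([-.01,0,.12]),RK)
E
```

```text
pos [ 0.5774 -0.066   0.1616] tool cm [ 29.3  -16.05  -0.35] turn [-0.155 -0.     0.09 ] force [-0.17  0.07 -0.31] t 10.45
```

>>> carry_out:
  targets:
    - [4.0,-2.0,-0.5,0,0,0,0]
    - [4.0,-2.0,-0.5,0,0,0,0]
    - [4.0,-2.0,-0.5,0,0,0,0]
    - [4.0,-2.0,0,0,0,0,0]
    - [4.0,-2.0,0,0,0,0,0]
    - [4.0,-2.0,0,0,0,0,0]

```text
t: 11.05
eef_pos: [0.4719, 0.1837, 0.1695]
orientation: [-2.306, -2.112, 0.039]
force: [1.2, 0.4, -0.1]
width: 0.0
```

```bash
python3 - <<'E'
from h import *
delta(KEY+np.array([-.01,0,.10]),RK)
E
```

```text
pos [0.4719 0.1837 0.1695] tool cm [ 5.14 -3.69  2.41] turn [-0.167  0.005  0.076] force [ 1.16  0.4  -0.14] t 11.05
```

>>> carry_out:
  targets:
    - [2.0,-1.5,0.8,-0.08,0,0.04,0]
    - [1.5,-1.2,0.8,-0.08,0,0.035,0]
    - [0.8,-0.5,0.5,0,0,0,0]
    - [0,0,0,0,0,0,0]

```text
t: 11.45
eef_pos: [0.4407, 0.2343, 0.1421]
orientation: [2.309, 1.97, 0.12]
force: [0.5, 0.1, 0.0]
width: -0.0002
```

```bash
python3 - <<'E'
from h import *
delta(KEY+.06*_n if 0 else KEY+.06*np.array([-.137,.023,.99]),RK)
for cam in("side","top"):
    read_camera(cam)
    for n in("stop_key","zero_key","start_key_top"):
        for d in landmark_of(cam,n)[:2]: print(cam,n,round(d["p"],2),w(cam,d["point"]).round(4))
delta(KEY+.06*np.array([-.137,.023,.99]),RK)
E
```

```text
pos [0.4407 0.2343 0.1421] tool cm [ 0.53 -0.55  3.62] turn [-0.009  0.007  0.006] force [0.49 0.07 0.  ] t 11.45Traceback (most recent call last):
  File "<stdin>", line 6, in <module>
ValueError: it knows: console, dish, driver, joystick, loupe, micrometer_left, micrometer_right, microscope, optics, probe_box, solvent, spare_stub, specimen, start_key_top, tray_seat, tray_tab, tweezers
```

>>> carry_out:
  targets:
    - [0.2,-0.2,2.0,-0.009,0.007,0.006,0]
    - [0.1,-0.2,2.0,0,0,0,0]
    - [0.1,-0.1,1.5,0,0,0,0]
    - [0.1,0,1.0,0,0,0,0]
    - [0,0,0,0,0,0,0]

```text
t: 12.0
eef_pos: [0.4535, 0.234, 0.0773]
orientation: [2.318, 1.951, 0.139]
force: [-0.5, 0.5, 1.0]
width: -0.0001
```

```bash
python3 - <<'E'
from h import *
im=read_camera("side"); a=cv2.resize(im[160:270,130:280],None,fx=5,fy=5,interpolation=cv2.INTER_CUBIC)[:,:,::-1].copy()
for P in (KEY,read_state()["eef_pos"]):
    u,v=px("side",P); cv2.drawMarker(a,(int((u-130)*5),int((v-160)*5)),(0,0,255),0,12)
cv2.imwrite("pics/s3.png",a)
delta(KEY,RK)
E
```

```text
pos [0.4539 0.2342 0.0781] tool cm [ 0.28 -1.01  3.1 ] turn [ 0.004  0.    -0.007] force [ 0.74 -0.93  0.17] t 12.05
```

View pics/s3.png

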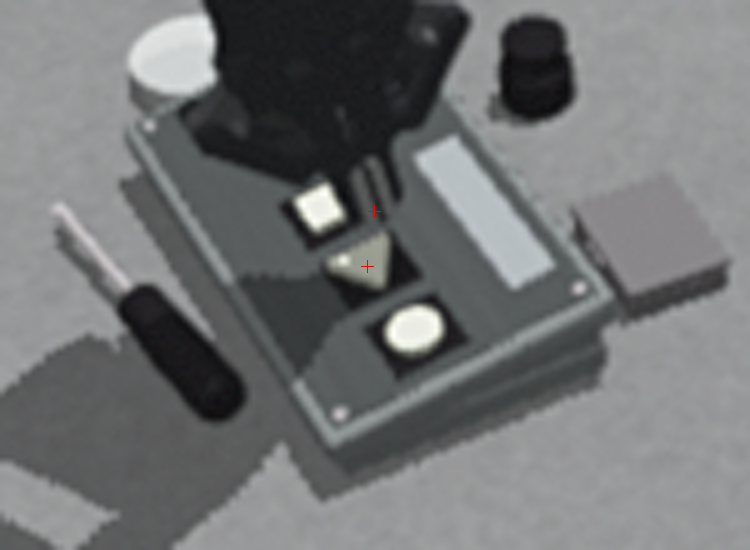

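>>> carry_out:
  targets:
    - [0.2,-0.5,0.5,0,0,0,0]
    - [0.1,-0.3,0.5,0,0,0,0]
    - [0,-0.2,0.4,0,0,0,0]
    - [0,0,0,0,0,0,0]

```text
t: 12.45
eef_pos: [0.4483, 0.2388, 0.0642]
orientation: [2.317, 1.948, 0.147]
force: [0.0, 0.7, -0.2]
width: -0.0002
```

```bash
python3 - <<'E'
from h import *
delta(KEY,RK)
E
```

```text
pos [0.4483 0.2388 0.0642] tool cm [-0.08 -0.19  1.81] turn [ 0.008 -0.001 -0.009] force [ 0.04  0.69 -0.24] t 12.45
```

>>> carry_out:
  targets:
    - [-0.1,-0.2,0.4,0,0,0,0]
    - [0,0,0.4,0,0,0,0]
    - [0,0,0.3,0,0,0,0]
    - [0,0,0.2,0,0,0,0]

```text
t: 12.85
eef_pos: [0.4483, 0.2383, 0.0508]
orientation: [2.315, 1.949, 0.149]
force: [-0.4, -0.1, -0.5]
width: 0.0002
```

>>> carry_out:
  targets:
    - [0,0,0.2,0,0,0,0]
    - [0,0,0.2,0,0,0,0]

```text
t: 13.05
eef_pos: [0.449, 0.2382, 0.0465]
orientation: [2.315, 1.949, 0.149]
force: [-0.0, -0.5, -0.4]
width: -0.0001
```

>>> carry_out:
  targets:
    - [0,0,0.2,0,0,0,0]
    - [0,0,0.2,0,0,0,0]

```text
t: 13.25
eef_pos: [0.4496, 0.2381, 0.0425]
orientation: [2.316, 1.949, 0.148]
force: [-2.0, -0.4, 3.2]
width: 0.0
```

>>> carry_out:
  targets:
    - [0,0,0.12,0,0,0,0]
    - [0,0,0.12,0,0,0,0]

```text
t: 13.45
eef_pos: [0.4498, 0.2381, 0.042]
orientation: [2.317, 1.949, 0.143]
force: [-7.1, -1.0, 13.6]
width: -0.0002
```

>>> carry_out:
  targets:
    - [0,0,0.15,0,0,0,0]
    - [0,0,0.15,0,0,0,0]

```text
t: 13.65
eef_pos: [0.4498, 0.2381, 0.042]
orientation: [2.318, 1.95, 0.137]
force: [-7.4, -1.1, 12.4]
width: -0.0001
```

>>> carry_out:
  targets:
    - [0,0,-0.3,0,0,0,0]
    - [0,0,-0.8,0,0,0,0]
    - [0,0,-2,0,0,0,0]
    - [0,0,-3,0,0,0,0]
    - [0,0,-4,0,0,0,0]
    - [0,0,-4,0,0,0,0]
    - [0,0,0,0,0,0,0]
    - [0,0,0,0,0,0,0]

```text
t: 14.45
eef_pos: [0.4294, 0.2419, 0.1879]
orientation: [2.317, 1.95, 0.14]
force: [-0.7, 0.3, -0.7]
width: -0.0
```

```bash
python3 - <<'E'
from h import *
ims=[]
for cam in("side","top"):
    im=read_camera(cam); ims.append(im)
    for n in("tray_tab","specimen","tray_seat","start_key_top"):
        for d in landmark_of(cam,n)[:2]: print(cam,n,round(d["p"],2),w(cam,d["point"]).round(4))
cv2.imwrite("pics/s4.png",ims[0][:,:,::-1])
delta(KEY,RK)
E
```

```text
side tray_tab 0.96 [ 0.5788 -0.1403  0.0922]
side tray_tab 0.24 [ 0.4821  0.4514 -0.0006]
side specimen 0.72 [ 0.565  -0.3091  0.0873]
side specimen 0.71 [0.6491 0.0101 0.0009]
side tray_seat 0.85 [ 0.5655 -0.3102  0.0887]
side start_key_top 0.44 [0.4498 0.2422 0.0476]
side start_key_top 0.3 [ 0.5644 -0.3088  0.088 ]
top tray_tab 0.9 [ 0.5793 -0.1459  0.0889]
top specimen 0.62 [ 0.5692 -0.3153  0.0881]
top specimen 0.54 [ 5.294e-01 -2.900e-02 -5.000e-04]
top tray_seat 0.68 [ 0.5672 -0.312   0.0856]
top start_key_top 0.48 [ 0.5638 -0.2855 -0.0024]
top start_key_top 0.4 [0.4475 0.2338 0.0455]
pos [0.4291 0.2416 0.1865] tool cm [1.000e-02 3.000e-02 1.419e+01] turn [ 0.001  0.003 -0.008] force [ 0.38  0.19 -0.49] t 14.95
```

View pics/s4.png

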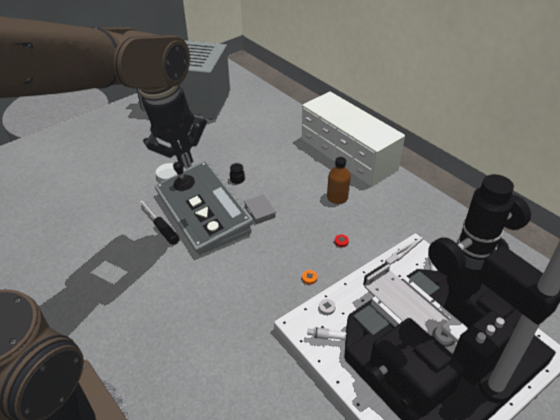

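```bash
python3 -c "
from bench import *
print(sign_off())"
```

```text
the job is handed in; nothing more can be done
None
```

I pushed the slide home and pressed the triangular start key to the bottom. Then I let the key spring back, withdrew and handed the job in after about 15 s of the 45 s allowed. No verdict was reported.

- **Slide:** With the shut fingertips I pushed the tab at 10–30 mm/s. It stopped moving after about 60 mm of travel, and the push rose to about 7 N without further motion. The side camera then put the tab's face at y = -0.140 m, against the -0.141 m expected for fully home. The top camera said -0.146 m, a 5 mm disagreement that is about the networks' error.
- **Specimen:** After the push and again at the end, it was found about 2 mm from its seat in the side view and about 4 mm in the top view. That is within the networks' error.
- **Start key:** The force rose along the spring and then stopped hard at 4 mm of travel, with 12–14 N held for about 0.2 s. After withdrawing, its top was found at about 46–48 mm above the table, so it is up.
- **Surroundings:** The final side picture shows the loose things where they were. The fingers are about 14 cm clear of the console, and the force reads near zero. I did not measure the stop and zero keys separately; they only look untouched in the picture.

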